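# Dial open the die lockbox

## Robot

A 6-joint arm with a two-finger parallel gripper is mounted at the origin on the work surface; the furniture and walls round the work are solid. World frame = base frame: x ahead of the robot, y to its left, z up, the work surface at z = 0. Lengths are in m, angles in rad, forces in N, time in s.
With the tool pointing down it reaches from about 0.2 to 0.875 m from the base axis. Payload 3.4 kg.
Tool frame: the origin (TCP) lies between the finger pads; the fingertips stand 25 mm ahead of it and the grasp point (between the pads) lies 6 mm ahead of it (r.nose_length is the z of the fingertips in the tool frame, in m); z points along the fingers, x is the direction in which the jaws open and shut, and the axes are right-handed (so a half turn about z gives the same grasp; the last joint's range is limited). The gripper opens to 94 mm and grips with 3 to 60 N. Pads are 16 mm wide; open, the fingers measure 119 mm over their backs; the gripper's body (75 mm by 177 mm) begins 78 mm behind the grasp point.
Start: joints at [-0.121, 0.276, 1.505, -0, 1.361, -0.121], TCP at [0.575, -0, 0.23] pointing down, gripper open.
Joint ranges: [-2.89, 2.89], [-0.75, 2.08], [0.22, 2.7], [-1.18, 4.32], [0.11, 2.71], [-2.7, 2.7]. Speed limits (rad/s): [2.57, 2.57, 3.14, 3.14, 3.14, 3.14].

## Interface

Orientations are given as a unit quaternion [w, x, y, z].
In Python, from plant import r, gripper_to, inverse_kinematics, vision, models, telemetry gives the robot as it stands. Calls block until the motion is done:
- r.move_to(position, orientation): joint-space move of the TCP to a pose.
- r.move_l(position, rot=None, vel=0.15, guard=None): straight line of the TCP; rot=None keeps the orientation; vel is the mean speed in m/s. With guard (N) it stops when the force on the tool has changed by that much, and returns True; else False.
- r.movej(angles): joint-space move.
- gripper_to(opening, f_grip=None): finger opening in m; f_grip is the grip in N (None keeps the last); returns when the fingers have stopped.
- r.hold(seconds).
- inverse_kinematics(position, orientation): joint angles nearest the present ones, or None.
- vision.snapshot(name): name is "scene" or "side" or "wrist"; returns the picture (420x560x3 uint8, red, green, blue); there is no depth.
- vision.get_calibration(name): a dict with "fx", "fy", "cx", "cy" (pixels), "D" ([k1, k2, p1, p2, k3] as OpenCV has them; the pictures are not rectified), "position" and "orientation" of the camera in the world. Camera axes: x right, y down, z forward; pixel columns grow to the right and rows downward; lengths in m; the calibration is good to about 2 mm. A picture is of the moment at which its call begins: read the wrist's pose just before it. get_calibration takes no time and is no camera call; for the wrist camera it gives the pose at the moment of the call.
A pose or a line that the arm cannot do raises r.PlanningError and nothing moves.
- r.sign_off(): hands the job in, once; it reports no verdict.
Trained networks look in the newest picture that a camera, given by its name, has taken for a name from the list of things; names that differ only in an ending like _2 or _b are one class to them, and where a whole thing is asked for, a point or a joint stands for the part that bears it (a point fixed in the world has none). Each returns a list of dicts, best first, with "score" (0 to 1); they miss things now and then, are a little off and sometimes report something else, mostly with a low value. They report only what shows in the picture. A call takes as long as a camera call.
- models.boxes_of(thing, camera): "at" ([x, y, z] in m, in world coordinates, good to about 4 mm: the middle of the surface that is visible of it).
- models.regions_of(thing, camera): "pixels" (420x560 bool, what is visible of it).
- models.mark_of(thing, camera): "at" ([x, y, z] in m, in world coordinates, good to about 4 mm: a listed point, or the origin of a listed thing).
Readings, each from a call of its own:
- telemetry.current_t(): time.
- telemetry.current_joints(): joint angles.
- telemetry.current_dq(): joint speeds.
- telemetry.current_joint_efforts(): joint torques, N m.
- telemetry.current_ee_pos(): TCP position.
- telemetry.current_tool_rot(): TCP orientation.
- telemetry.current_wrist_force(): force on the tool from outside, world axes, zero at the start.
- telemetry.current_torque(): the same for the moment, N m.
- telemetry.current_opening(): finger opening in m.
Only numpy, scipy, OpenCV 4.12 (cv2) and the standard library are available. Lean on these libraries where they do the work, as an engineer would, in place of code of your own. Each camera call takes 0.05 s, during which the arm holds its last target.

## Task

Open the lockbox with its crank dial. Seen from above, wind the crank anticlockwise past the red mark once and stop on it the second time; wind clockwise past the blue mark once and stop on it the second time; then wind slowly anticlockwise again until you feel the dial come to a dead stop as the green pin drops, without forcing it. Then push the box's sliding cover fully open, away from the robot, and let go.

Things in the scene. Friction and masses are not known exactly. Their poses are not given: they have to be found in the camera images.
- lockbox: grey steel lockbox, 94 (x) x 165 (y) x 100 mm high, fixed to the desk. Origin on the desk right under the dial's axis; in its own frame the box reaches from -47 to +47 mm in x and from -118 to +47 mm in y. Its x axis points away from the robot, 15 to 30 deg to the robot's right. On its top, in order towards its -y end: dial, green pin, sliding cover.
- dial_axis (a point): on the dial's vertical axis, 132.5 mm above the desk. Dial: black disc, 68 mm across, its top 109.5 mm above the desk, free to turn without end; a white line on it points at the crank knob. It drags hidden wheels, so the load at the knob steps from 1 to 5 N. The first wind is 1.4 to 1.9 turns. Stop within 7 deg of a mark; overshooting by more means dialing anew.
- crank_grip (a point): centre of the aluminium crank knob: round, upright, 16 mm across, from 110.5 to 148.5 mm above the desk, 26 mm from the dial's axis; this point is 132.5 mm above the desk. It spins freely on its pin, so it can be held in a fixed grip and led round the circle.
- red_mark (a point): where the centre of the crank knob stands when the dial is on red (26 mm from the dial's axis, 132.5 mm above the desk). The mark is a red bar on the pale ring round the dial, 40 mm from the axis in the same direction.
- blue_mark (a point): the same for the blue mark, which lies 55 deg clockwise from the red one. From red to blue the second time is one turn and 55 deg clockwise.
- latch_pin: green pin, 8 mm across, 6 mm proud of the box, 49.5 mm from the dial's axis; origin under that axis, sinks with the pin. Drops flush (6 mm) somewhere 60 to 130 deg anticlockwise after blue and stops the dial: the stop yields 3 mm at the knob up to 11 N, then is rigid. Forced (failed) above 12 N on the latch: 15 N at the knob against the stop, or 9 N on the locked cover.
- cover_grip (a point): centre of the black round knob on the sliding cover, 20 mm across, 36 mm tall, from 105.5 to 141.5 mm above the desk; this point is 128 mm above the desk, 87 mm from the dial's axis towards the box's -y. The pale cover lies flat on the box's -y end.
- cover (a joint): travel of the cover along the box's +x, m: 0 closed, 0.034 fully open at its end stop. It slides with about 2 N of friction once the pin is down and is blocked while the pin is up.

How it is judged:
On the way:
1. the green pin has dropped (z of latch_pin in the frame of lockbox below -0.0045 m), for 0.2 s.
At the end, for the whole second after the job is handed in: the cover is open to within 4 mm of its end stop (travel above 30 mm) and the green pin is down (at least 4.5 mm below where it stood) (value of joint cover above 0.03 m and z of latch_pin in the frame of lockbox below -0.0045 m); the robot touches nothing.
It fails at once if the latch is forced: more than 12 N presses on the green pin's latch (contact force between latch_pin and anything else above 12 N).
It also fails if it takes over 72 s, if anything falls off the work surface, if the arm or the gripper's body presses on something with over 40 N, if the wrist force passes 120 N, or if a joint passes its speed limit or range.

## Working session

There is one attempt and no reset: what is moved stays moved. The work goes in short steps, each a Python script; the robot and the scene stay as the last script left them, time stands still between calls to the robot, and variables do not carry over. Pictures are saved under pics/ and viewed, and the job is handed in when it is done.

```bash
ls; mkdir -p pics
python3 - <<'E'
from plant import r, gripper_to, inverse_kinematics, vision, models, telemetry as T
import cv2
print(T.current_t())
for n in ["scene","side","wrist"]:
    im=vision.snapshot(n); cv2.imwrite(f"pics/a_{n}.png",im[:,:,::-1])
    c=vision.get_calibration(n); print(n,c)
    for k in ["dial_axis","crank_grip","red_mark","blue_mark","cover_grip","latch_pin","lockbox"]:
        m=models.mark_of(k,n)
        print(k,[(x['at'],round(x['score'],2)) for x in m[:2]])
print(T.current_t())
E
```

```text
pics
0.0
scene {'fx': 498.7177520610529, 'fy': 498.7177520610529, 'cx': 277.01267062977564, 'cy': 211.2061695853321, 'D': array([-0.15348002,  0.        ,  0.        ,  0.        ,  0.        ]), 'position': array([-0.17504117,  0.60927143,  0.6647761 ]), 'orientation': array([ 0.21611773, -0.48743353,  0.76476563, -0.36171149])}
dial_axis [([0.4033, 0.3318, 0.1375], 0.62)]
crank_grip [([0.3839, 0.3302, 0.1373], 0.52)]
red_mark [([0.4226, 0.3531, 0.1333], 0.69)]
blue_mark [([0.4345, 0.3301, 0.1321], 0.69)]
cover_grip [([0.3408, 0.2755, 0.1305], 0.89), ([0.4355, 0.3297, 0.1316], 0.51)]
latch_pin []
lockbox [([0.4074, 0.3278, -0.0002], 0.95)]
side {'fx': 504.91213523924375, 'fy': 504.91213523924375, 'cx': 274.0756454133966, 'cy': 203.1418972560071, 'D': array([0.0590511, 0.       , 0.       , 0.       , 0.       ]), 'position': array([0.04886765, 0.64245583, 0.79110874]), 'orientation': array([ 0.1256694 , -0.41273208,  0.86051075, -0.27088869])}
dial_axis [([0.4085, 0.3286, 0.129], 0.67)]
crank_grip [([0.3825, 0.3364, 0.1339], 0.48)]
red_mark [([0.431, 0.3536, 0.1318], 0.94)]
blue_mark [([0.4326, 0.3289, 0.1361], 0.74)]
cover_grip [([0.3409, 0.2795, 0.128], 0.58)]
latch_pin []
lockbox [([0.3808, 0.3328, 0.1303], 0.66), ([0.4044, 0.3299, -0.0025], 0.63)]
wrist {'fx': 360.56812512027886, 'fy': 360.56812512027886, 'cx': 279.63901494864666, 'cy': 205.36952122811206, 'D': array([0.00873282, 0.        , 0.        , 0.        , 0.        ]), 'position': array([0.57511607, 0.06588401, 0.38442053]), 'orientation': array([ 1.16249763e-01,  9.93219917e-01, -8.51157548e-06,  4.35257104e-04])}
dial_axis []
crank_grip []
red_mark []
blue_mark []
cover_grip []
latch_pin []
lockbox []
1.2
```

View pics/a_scene.png

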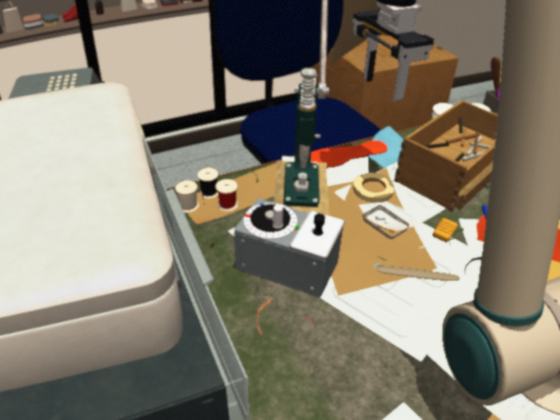

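View pics/a_side.png

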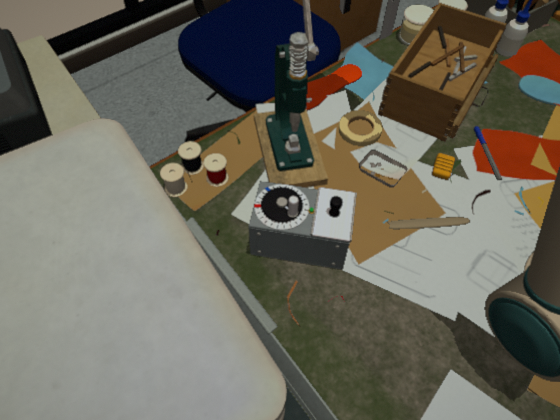

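```bash
cat > h.py <<'E'
import numpy as np, cv2
from scipy.spatial.transform import Rotation as R
def RM(q): return R.from_quat([q[1],q[2],q[3],q[0]]).as_matrix()
def q_of(rot):
    q=rot.as_quat(); return [q[3],q[0],q[1],q[2]]
def K(c): return np.array([[c['fx'],0,c['cx']],[0,c['fy'],c['cy']],[0,0,1.]])
def unproj(c,uv,z):
    p=cv2.undistortPoints(np.array(uv,float).reshape(-1,1,2),K(c),np.array(c['D'])).reshape(-1,2)
    d=np.c_[p,np.ones(len(p))]@RM(c['orientation']).T
    o=np.array(c['position']); s=(np.asarray(z)-o[2])/d[:,2]
    return o+d*s[:,None] if np.ndim(s) else o+d*s
def proj(c,P):
    M=RM(c['orientation']); rv,_=cv2.Rodrigues(M.T); t=-M.T@np.array(c['position'])
    return cv2.projectPoints(np.array(P,float).reshape(-1,3),rv,t,K(c),np.array(c['D']))[0].reshape(-1,2)
def crop(im,x0,y0,x1,y1,s,f):
    cv2.imwrite(f,cv2.resize(im[y0:y1,x0:x1,::-1],None,fx=s,fy=s,interpolation=cv2.INTER_CUBIC))
E
python3 - <<'E'
import cv2; from h import *
a=cv2.imread('pics/a_scene.png')[:,:,::-1]; b=cv2.imread('pics/a_side.png')[:,:,::-1]
crop(a,225,190,355,300,6,'pics/a2.png'); crop(b,235,165,365,275,6,'pics/b2.png')
E
```

```text
(no output)
```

View pics/a2.png

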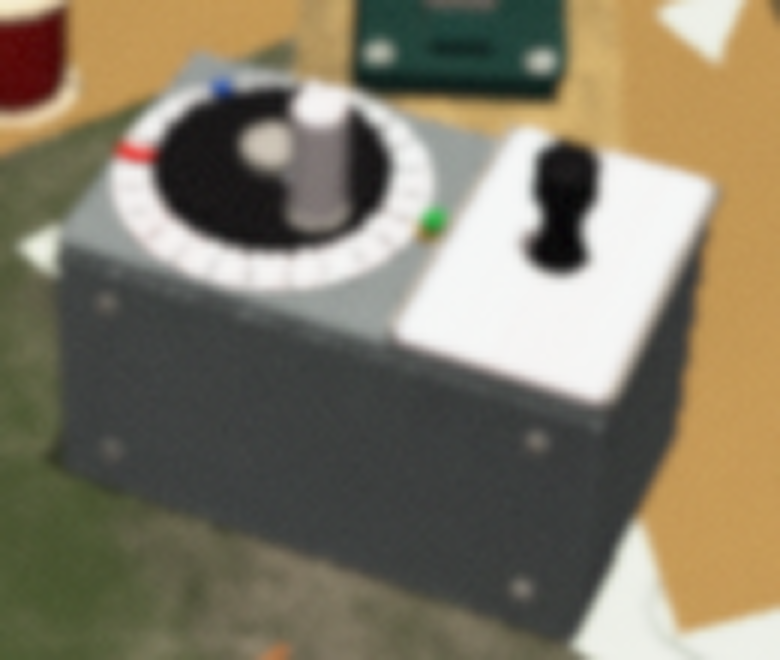

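View pics/b2.png

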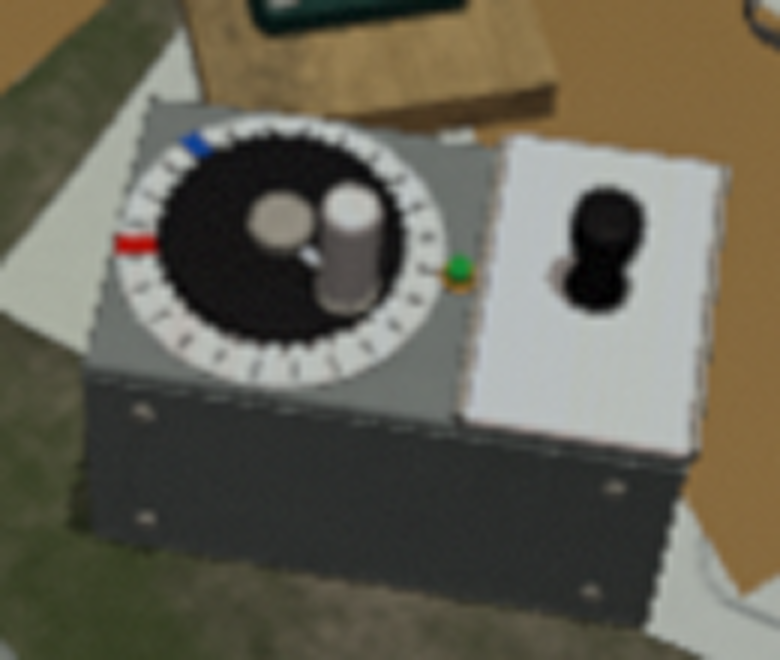

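```bash
cat > fit.py <<'E'
from plant import vision
from h import *
from scipy.optimize import least_squares
c1=vision.get_calibration('scene'); c2=vision.get_calibration('side')
def s(l,x0,y0): return [(u/6+x0-.42,v/6+y0-.42) for u,v in l]
P=np.array([[-.047,.047,.1],[-.047,-.118,.1],[-.047,.047,0],[-.047,-.118,0],[.047,.047,.1],[0,-.087,.1415]])
A=s([(62,250),(608,410),(58,462),(570,640),(200,55),(565,160)],225,190)
B=s([(90,370),(692,460),(92,540),(645,625),(150,100),(608,218)],235,165)
def W(p):
    c,sn=np.cos(p[2]),np.sin(p[2]); return P@np.array([[c,-sn,0],[sn,c,0],[0,0,1]]).T+[p[0],p[1],0]
for name,f in [('scene',lambda p:(proj(c1,W(p))-A).ravel()),('side',lambda p:(proj(c2,W(p))-B).ravel()),('both',lambda p:np.r_[(proj(c1,W(p))-A).ravel(),(proj(c2,W(p))-B).ravel()])]:
    r=least_squares(f,[.4,.33,-.7],loss='soft_l1'); print(name,r.x,np.degrees(r.x[2]),np.round(f(r.x),1))
p=r.x
ang=lambda v:np.degrees(np.arctan2(v[:,1]-p[1],v[:,0]-p[0]))
for c,A0,x,y in[(c1,[(135,153),(223,88),(318,100),(433,222)],225,190),(c2,[(136,245),(197,146),(350,205),(458,270)],235,165)]:
    uv=s(A0,x,y); z=[.103,.103,.1485,.106]; w=unproj(c,uv,np.array(z)); print(w.round(4),ang(w)-np.degrees(p[2]),np.hypot(w[:,0]-p[0],w[:,1]-p[1]))
E
python3 fit.py
```

```text
scene [ 0.4078609   0.32976342 -0.86394678] -49.50050395214489 [-1.7 -2.9 -0.5  0.2  0.9  2.5  0.8  2.5 -0.6 -1.8  0.7 -0.8]
side [ 0.40615747  0.33204882 -0.85194764] -48.81300394321066 [-1.6 -0.5  0.3  0.2  0.   1.2  0.6  1.8 -0.6 -1.1  0.6 -1.4]
both [ 0.40655197  0.3313636  -0.85372956] -48.915100798039916 [-2.2 -1.9 -0.4  0.6  0.5  3.5  0.8  3.  -1.4 -1.1  0.4 -0.4 -1.4 -0.9
  0.3 -0.1  0.2  0.8  0.7  1.5 -0.3 -1.5  0.7 -1.7]
[[0.4318 0.3626 0.103 ]
 [0.4484 0.3274 0.103 ]
 [0.3828 0.3288 0.1485]
 [0.3673 0.2995 0.106 ]] [  99.96254237   43.44564595 -124.95402066  -92.00102098] [0.04017745 0.0420279  0.02393236 0.05060364]
[[0.4311 0.3635 0.103 ]
 [0.4471 0.3293 0.103 ]
 [0.3811 0.3308 0.1485]
 [0.368  0.3011 0.106 ]] [ 101.59818948   46.03039857 -129.78455219  -92.94926004] [0.04042    0.04058905 0.02548354 0.04896349]
```

```bash
python3 - <<'E'
from plant import vision
from h import *
c1=vision.get_calibration('scene'); c2=vision.get_calibration('side')
print('wood base side', unproj(c2,[(272,184),(326,184),(257,115),(305,105)],0.0).round(3))
print('green base side', unproj(c2,[(279,170),(312,164),(268,125),(300,118)],0.03).round(3))
print('green base scene', unproj(c1,[(285,203),(320,204),(290,163),(320,163)],0.03).round(3))
def tri(a,b):
    def ray(c,uv):
        o=np.array(c['position']); q=unproj(c,[uv],0.)[0]; d=q-o; return o,d/np.linalg.norm(d)
    o1,d1=ray(c1,a);o2,d2=ray(c2,b)
    A=np.c_[d1,-d2]; s=np.linalg.lstsq(A,o2-o1,rcond=None)[0]; return ((o1+s[0]*d1+o2+s[1]*d2)/2).round(3), np.linalg.norm(o1+s[0]*d1-o2-s[1]*d2).round(4)
print('top of spring',tri((308,70),(298,36)), 'knob base',tri((325,92),(312,50)),'ram',tri((301,178),(292,137)))
a=cv2.imread('pics/a_scene.png')[:,:,::-1]; b=cv2.imread('pics/a_side.png')[:,:,::-1]
crop(a,230,0,350,220,3.5,'pics/a3.png'); crop(b,230,0,350,200,3.5,'pics/b3.png')
E
python3 -c "
import cv2,numpy as np
a=cv2.imread('pics/a3.png')[:,:400];b=cv2.imread('pics/b3.png')[:,:400]
a=a[:600];h=600;b=cv2.copyMakeBorder(b[:600],0,max(0,600-b.shape[0]),0,0,0)
a=cv2.copyMakeBorder(a,0,600-a.shape[0],0,0,0) if a.shape[0]<600 else a
cv2.imwrite('pics/ab3.png',np.hstack([a,b]))"
```

```text
wood base side [[ 0.51   0.268  0.   ]
 [ 0.444  0.185  0.   ]
 [ 0.676  0.177  0.   ]
 [ 0.634  0.075 -0.   ]]
green base side [[0.511 0.251 0.03 ]
 [0.482 0.191 0.03 ]
 [0.616 0.194 0.03 ]
 [0.59  0.13  0.03 ]]
green base scene [[0.514 0.246 0.03 ]
 [0.482 0.183 0.03 ]
 [0.636 0.174 0.03 ]
 [0.609 0.112 0.03 ]]
top of spring (array([0.527, 0.205, 0.304]), np.float64(0.0006)) knob base (array([0.543, 0.157, 0.245]), np.float64(0.0013)) ram (array([0.538, 0.198, 0.063]), np.float64(0.0025))
```

View pics/ab3.png

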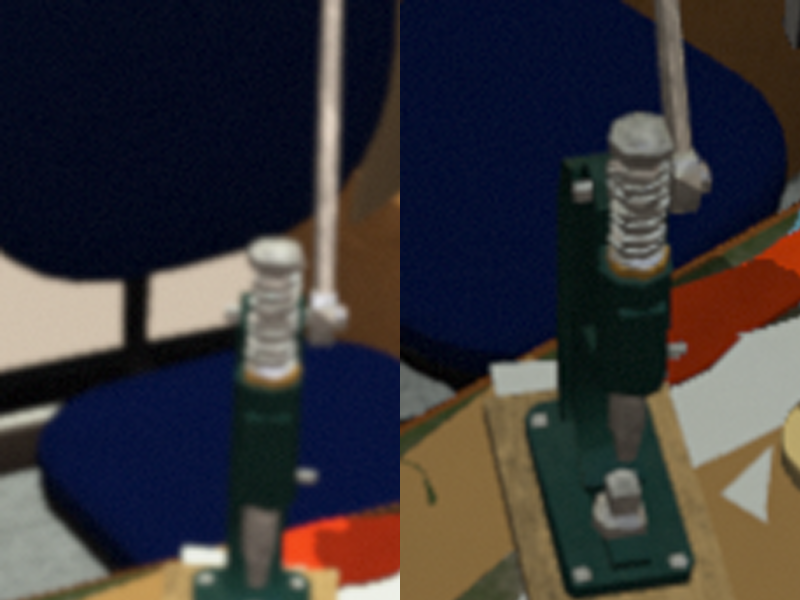

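Run:
```python
from plant import vision,telemetry as T,inverse_kinematics as IK,r
from h import *
c1=vision.get_calibration('scene'); c2=vision.get_calibration('side')
def tri(a,b):
    def ray(c,uv):
        o=np.array(c['position']); q=unproj(c,[uv],0.)[0]; d=q-o; return o,d/np.linalg.norm(d)
    o1,d1=ray(c1,a);o2,d2=ray(c2,b)
    s=np.linalg.lstsq(np.c_[d1,-d2],o2-o1,rcond=None)[0]; return ((o1+s[0]*d1+o2+s[1]*d2)/2).round(3), np.linalg.norm(o1+s[0]*d1-o2-s[1]*d2).round(4)
print('rail far',tri((148,155),(190,222)),'rail end',tri((240,385),(275,322)))
print('bed corner',tri((165,265),(280,375)),'bed far corner',tri((125,83),(110,122)))
print('spool white',tri((187,184),(173,172)))
print(RM(T.current_tool_rot()).round(3), T.current_wrist_force(), r.nose_length)
for y in (41,-139):
    Rt=R.from_euler('z',y,degrees=True)*R.from_matrix(np.array([[1,0,0],[0,-1,0],[0,0,-1.]]))
    for z in (.27,.13): print(y,z,IK([.4065,.3315,z],q_of(Rt)))
```

```text
rail far (array([0.329, 0.528, 0.336]), np.float64(0.0026)) rail end (array([ 0.371,  0.391, -0.307]), np.float64(0.0559))
bed corner (array([0.145, 0.557, 0.339]), np.float64(0.0065)) bed far corner (array([0.492, 0.524, 0.355]), np.float64(0.0073))
spool white (array([0.603, 0.422, 0.069]), np.float64(0.0041))
[[ 1.  0.  0.]
 [ 0. -1.  0.]
 [ 0. -0. -1.]] [-0.80414322  0.72080314  0.94077887] 0.025
41 0.27 [ 5.51422506e-01  1.78997084e-01  1.53800598e+00 -4.44089210e-16
  1.42458959e+00 -1.64162488e-01]
41 0.13 [ 5.51422506e-01  2.79020638e-01  1.76825618e+00 -4.44089210e-16
  1.09431584e+00 -1.64162488e-01]
-139 0.27 None
-139 0.13 None
```

Run:
```python
from plant import vision
from h import *
c1=vision.get_calibration('scene'); c2=vision.get_calibration('side')
for z in (0,.1,.2,.3): print(z,unproj(c2,[(190,222),(275,325)],z).round(3)[:,:2].tolist(),unproj(c1,[(148,150),(205,280),(245,380)],z).round(3)[:,:2].tolist())
a=cv2.imread('pics/a_scene.png')[:,:,::-1]; b=cv2.imread('pics/a_side.png')[:,:,::-1]
crop(a,120,100,260,420,1.8,'pics/a4.png'); crop(b,120,100,340,420,1.8,'pics/b4.png')
x=cv2.imread('pics/a4.png');y=cv2.imread('pics/b4.png');cv2.imwrite('pics/ab4.png',np.hstack([x,y]))
```

```text
0 [[0.536, 0.442], [0.283, 0.444]] [[0.865, 0.443], [0.41, 0.455], [0.196, 0.468]]
0.1 [[0.475, 0.467], [0.254, 0.469]] [[0.709, 0.468], [0.322, 0.478], [0.14, 0.49]]
0.2 [[0.413, 0.493], [0.224, 0.494]] [[0.552, 0.493], [0.234, 0.501], [0.085, 0.511]]
0.3 [[0.352, 0.518], [0.194, 0.519]] [[0.396, 0.518], [0.146, 0.525], [0.029, 0.532]]
```

View pics/ab4.png

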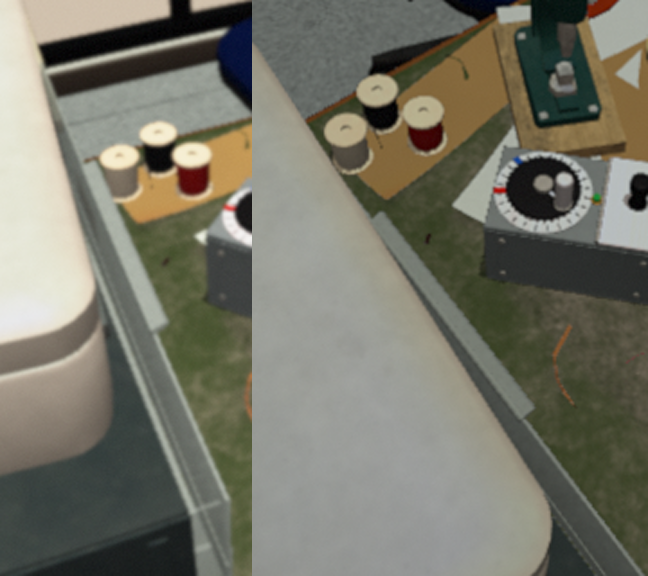

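Run:
```python
from plant import vision
from h import *
c1=vision.get_calibration('scene'); c2=vision.get_calibration('side')
def tri(a,b):
    def ray(c,uv):
        o=np.array(c['position']); q=unproj(c,[uv],0.)[0]; d=q-o; return o,d/np.linalg.norm(d)
    o1,d1=ray(c1,a);o2,d2=ray(c2,b)
    s=np.linalg.lstsq(np.c_[d1,-d2],o2-o1,rcond=None)[0]; return ((o1+s[0]*d1+o2+s[1]*d2)/2).round(3), np.linalg.norm(o1+s[0]*d1-o2-s[1]*d2).round(4)
print(tri((176,191),(192,219)),tri((211,281),(275,326)))
```

```text
(array([0.41 , 0.487, 0.209]), np.float64(0.0055)) (array([0.22 , 0.498, 0.211]), np.float64(0.0002))
```

```bash
cat >> h.py <<'E'
def TR(yaw): return R.from_euler('z',yaw,degrees=True)*R.from_matrix(np.array([[1,0,0],[0,-1,0],[0,0,-1.]]))
E
python3 - <<'E'
from plant import vision,telemetry as T,inverse_kinematics as IK,r,models,gripper_to
from h import *
q=q_of(TR(41))
r.move_to([.36,.0,.28],q_of(TR(0))); print(T.current_t())
r.move_to([.31,.20,.28],q_of(TR(35))); print(T.current_t())
r.move_to([.391,.315,.25],q); print(T.current_t(),T.current_ee_pos(),T.current_wrist_force())
c=vision.get_calibration('wrist'); im=vision.snapshot('wrist'); cv2.imwrite('pics/w1.png',im[:,:,::-1])
import pickle; pickle.dump(c,open('w1.pkl','wb'))
for k in ["dial_axis","crank_grip","red_mark","blue_mark","cover_grip"]:
    print(k,[(np.round(x['at'],4),round(x['score'],2)) for x in models.mark_of(k,'wrist')[:2]])
E
```

```text
2.0833
2.9167
3.55 [0.39096846 0.31335928 0.24960644] [-0.0774411   0.12010715 -0.28075897]
dial_axis [(array([0.4055, 0.3342, 0.1353]), 0.75)]
crank_grip [(array([0.3805, 0.3274, 0.1351]), 0.72)]
red_mark [(array([0.4218, 0.3504, 0.1281]), 0.97)]
blue_mark [(array([0.4336, 0.3298, 0.1318]), 0.92)]
cover_grip [(array([0.4056, 0.3307, 0.1347]), 0.3)]
```

View pics/w1.png

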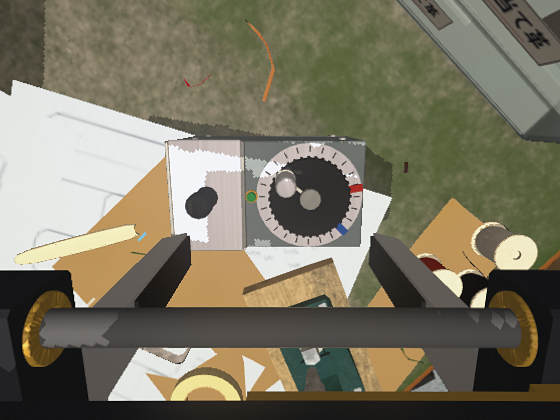

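Run:
```python
import cv2; from h import *
a=cv2.imread('pics/w1.png')[:,:,::-1]
crop(a,155,125,375,260,3.6,'pics/w1c.png')
```

```text
(no output)
```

View pics/w1c.png

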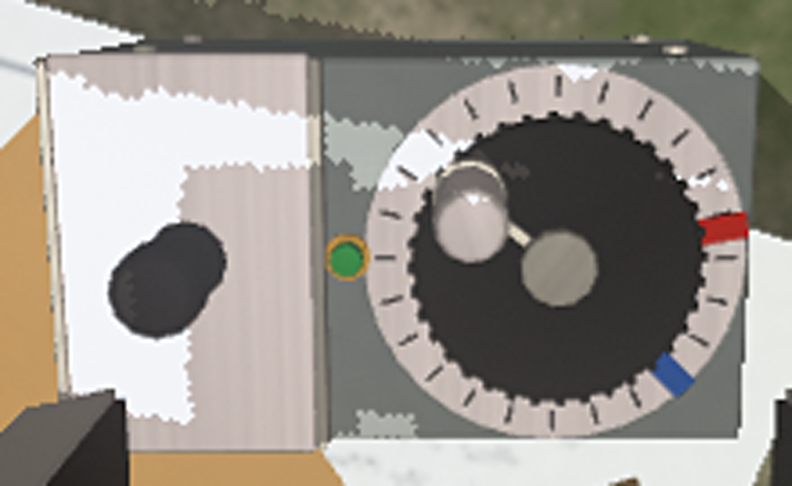

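```bash
cat > fit2.py <<'E'
from h import *
import pickle
from scipy.optimize import least_squares
c=pickle.load(open('w1.pkl','rb'))
s=lambda l:[(u/3.6+155-.36,v/3.6+125-.36) for u,v in l]
P=np.array([[-.047,.047,.1],[.047,.047,.1],[0,-.0495,.106],[0,-.087,.1415]])
A=np.array(s([(757,58),(740,437),(347,258),(158,289)]))
def W(p,P=P):
    c_,sn=np.cos(p[2]),np.sin(p[2]); return P@np.array([[c_,-sn,0],[sn,c_,0],[0,0,1]]).T+[p[0],p[1],0]
ring=np.array(s([(368,251),(748,251),(560,65),(556,437)]))
f=lambda p:(proj(c,W(p))-A).ravel()
q=least_squares(f,[.4,.33,-.85],loss='soft_l1'); p=q.x; print(p,np.degrees(p[2]),f(p).round(1))
w=unproj(c,ring,.102); print('ring',w.round(4),w.mean(0)); 
cen=np.r_[(w[0,:2]+w[1,:2]+w[2,:2]+w[3,:2])/4]
for cc in (p[:2],cen):
    w=unproj(c,s([(725,229),(674,374),(472,226),(347,258),(559,268),(518,235)]),np.array([.102,.102,.1485,.106,.1135,.1095]))
    d=w[:,:2]-cc; print(w.round(4).tolist()); print((np.degrees(np.arctan2(d[:,1],d[:,0]))).round(1),np.hypot(*d.T).round(4))
E
python3 fit2.py
```

```text
[ 0.40758964  0.33167974 -0.86381281] -49.492828082445776 [ 2.3 -1.   0.3  1.1 -0.2 -0.3 -1.7  0.5]
ring [[0.3733 0.3031 0.102 ]
 [0.4413 0.3621 0.102 ]
 [0.3785 0.3653 0.102 ]
 [0.4381 0.2977 0.102 ]] [0.40778167 0.33205727 0.102     ]
[[0.4335, 0.3624, 0.102], [0.4489, 0.3284, 0.102], [0.3817, 0.3299, 0.1485], [0.3703, 0.2994, 0.106], [0.4078, 0.331, 0.1135], [0.3963, 0.3302, 0.1095]]
[  49.8   -4.5 -176.1 -139.2  -69.3 -172.3] [0.0402 0.0414 0.0259 0.0493 0.0007 0.0114]
[[0.4335, 0.3624, 0.102], [0.4489, 0.3284, 0.102], [0.3817, 0.3299, 0.1485], [0.3703, 0.2994, 0.106], [0.4078, 0.331, 0.1135], [0.3963, 0.3302, 0.1095]]
[  49.7   -5.  -175.3 -139.   -86.7 -170.6] [0.0398 0.0413 0.0261 0.0497 0.001  0.0116]
```

Run:
```python
from plant import vision,telemetry as T,r,gripper_to
from h import *
gripper_to(.045,20)
r.move_l([.3817,.3299,.20],vel=.15); print(T.current_t(),T.current_ee_pos())
r.move_l([.3817,.3299,.142],vel=.12,guard=6); print(T.current_t(),T.current_ee_pos(),T.current_wrist_force())
gripper_to(.010,20); print(T.current_t(),T.current_ee_pos(),T.current_wrist_force(),T.current_opening())
```

```text
5.2417 [0.38190615 0.32997357 0.20020755]
5.875 [0.38244539 0.33020596 0.14283549] [-1.19043995 -0.21671987  0.23192215]
6.4417 [0.3817843  0.32995547 0.14229334] [-0.37236313 -0.47953978  2.09154177] 0.01568137768329549
```

```bash
cat > wind.py <<'E'
from plant import telemetry as T,r
from h import *
import json,os
Z=.142
ST='state.json'
def load(): return json.load(open(ST)) if os.path.exists(ST) else dict(c=[.4077,.3319],a=-175.5)
def save(s): json.dump(s,open(ST,'w'))
def F(): return np.array(T.current_wrist_force())
def wind(s,target,step=20,vel=.06,k=0.0,rad=.026,log=True):
    sg=np.sign(target-s['a'])
    while abs(target-s['a'])>1e-6:
        a=s['a']+sg*min(step,abs(target-s['a'])); t=np.radians(a)
        c=np.array(s['c']); u=np.array([np.cos(t),np.sin(t)]); p=c+rad*u
        r.move_l([p[0],p[1],Z],vel=vel)
        s['a']=a; f=F()[:2]; e=np.array(T.current_ee_pos())[:2]
        fr=f@u; ft=f@np.array([-u[1],u[0]])
        if log: print(f"{T.current_t():.2f} a={a:.1f} Fr={fr:.1f} Ft={ft:.1f} err={(e-p)@u*1e3:.2f},{(e-p)@np.array([-u[1],u[0]])*1e3:.2f} c={c.round(4)}")
        s['c']=list(c+k*fr*u)
    save(s)
E
python3 - <<'E'
from wind import *
s=load(); wind(s,s['a']+60,k=1e-4)
r.hold(.2); print(T.current_t(),F(),T.current_ee_pos())
E
```

```text
6.74 a=-155.5 Fr=2.6 Ft=-1.4 err=0.13,0.41 c=[0.4077 0.3319]
7.04 a=-135.5 Fr=1.7 Ft=-1.1 err=0.08,0.91 c=[0.4075 0.3318]
7.34 a=-115.5 Fr=0.9 Ft=0.1 err=0.07,0.98 c=[0.4073 0.3317]
7.5417 [-0.45035651 -1.05438807  4.86140726] [0.39694534 0.30778728 0.14223552]
```

Run:
```python
from wind import *
s=load(); wind(s,225,k=1e-4)
```

```text
7.84 a=-95.5 Fr=0.2 Ft=-0.8 err=0.16,0.77 c=[0.4073 0.3316]
8.14 a=-75.5 Fr=0.0 Ft=0.7 err=0.30,0.83 c=[0.4073 0.3316]
8.44 a=-55.5 Fr=-0.3 Ft=-1.3 err=0.40,0.22 c=[0.4073 0.3316]
8.74 a=-35.5 Fr=0.2 Ft=-2.8 err=0.43,-0.87 c=[0.4073 0.3316]
9.04 a=-15.5 Fr=-0.6 Ft=-3.8 err=0.47,-1.14 c=[0.4073 0.3316]
9.34 a=4.5 Fr=-0.8 Ft=-2.1 err=0.52,-0.98 c=[0.4072 0.3316]
9.64 a=24.5 Fr=-0.5 Ft=-2.8 err=0.50,-1.35 c=[0.4072 0.3316]
9.94 a=44.5 Fr=-1.4 Ft=-5.6 err=0.39,-1.60 c=[0.4071 0.3316]
10.24 a=64.5 Fr=-0.5 Ft=-4.3 err=0.39,-1.56 c=[0.407  0.3315]
10.54 a=84.5 Fr=-2.0 Ft=-4.1 err=0.33,-1.27 c=[0.407  0.3314]
10.84 a=104.5 Fr=-2.4 Ft=-3.5 err=0.30,-0.82 c=[0.407  0.3312]
11.14 a=124.5 Fr=-1.3 Ft=-3.2 err=0.28,-0.69 c=[0.407 0.331]
11.44 a=144.5 Fr=-2.2 Ft=-3.0 err=0.15,-0.68 c=[0.4071 0.3309]
11.74 a=164.5 Fr=-2.8 Ft=-3.1 err=0.10,-0.53 c=[0.4073 0.3308]
12.04 a=184.5 Fr=-3.0 Ft=-2.9 err=0.16,-0.48 c=[0.4076 0.3307]
12.34 a=204.5 Fr=-2.2 Ft=-2.9 err=0.22,-0.62 c=[0.4079 0.3307]
12.64 a=224.5 Fr=-2.7 Ft=-2.3 err=0.27,-1.05 c=[0.4081 0.3308]
12.89 a=225.0 Fr=-2.8 Ft=-2.1 err=0.50,-1.24 c=[0.4083 0.331 ]
```

Run:
```python
from wind import *
from plant import vision
s=load(); s['c']=[.4074,.3318]
wind(s,397); wind(s,408.5,step=6,vel=.03); r.hold(.3)
def ang():
    e=np.array(T.current_ee_pos()); d=e[:2]-s['c']; return np.degrees(np.arctan2(d[1],d[0])),np.hypot(*d),e
print(T.current_t(),ang(),F())
im=vision.snapshot('wrist'); cv2.imwrite('pics/w2.png',im[:,:,::-1])
import pickle; pickle.dump(vision.get_calibration('wrist'),open('w2.pkl','wb'))
im=vision.snapshot('side'); crop(im,235,165,365,275,6,'pics/s2.png')
```

```text
13.18 a=245.0 Fr=-2.3 Ft=-3.6 err=0.50,-1.83 c=[0.4074 0.3318]
13.47 a=265.0 Fr=-2.4 Ft=-3.1 err=0.48,-2.70 c=[0.4074 0.3318]
13.78 a=285.0 Fr=-1.4 Ft=-3.3 err=0.34,-3.52 c=[0.4074 0.3318]
14.07 a=305.0 Fr=0.6 Ft=-4.6 err=0.10,-4.03 c=[0.4074 0.3318]
14.38 a=325.0 Fr=1.2 Ft=-4.4 err=-0.07,-4.02 c=[0.4074 0.3318]
14.68 a=345.0 Fr=4.2 Ft=-4.7 err=-0.11,-3.49 c=[0.4074 0.3318]
14.97 a=365.0 Fr=2.6 Ft=-5.0 err=-0.13,-2.82 c=[0.4074 0.3318]
15.28 a=385.0 Fr=2.8 Ft=-4.0 err=-0.18,-2.21 c=[0.4074 0.3318]
15.53 a=397.0 Fr=2.8 Ft=-4.6 err=-0.25,-2.07 c=[0.4074 0.3318]
15.78 a=403.0 Fr=2.9 Ft=-5.6 err=-0.31,-2.37 c=[0.4074 0.3318]
16.02 a=408.5 Fr=2.8 Ft=-5.9 err=-0.36,-2.50 c=[0.4074 0.3318]
16.325 (np.float64(42.876161063052834), np.float64(0.02576285814845586), array([0.42627969, 0.34932946, 0.14226456])) [ 5.82990358 -2.58794245  5.33294135]
```

View pics/w2.png

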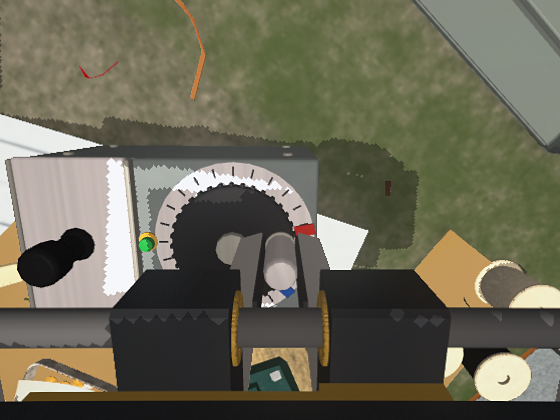

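View pics/s2.png

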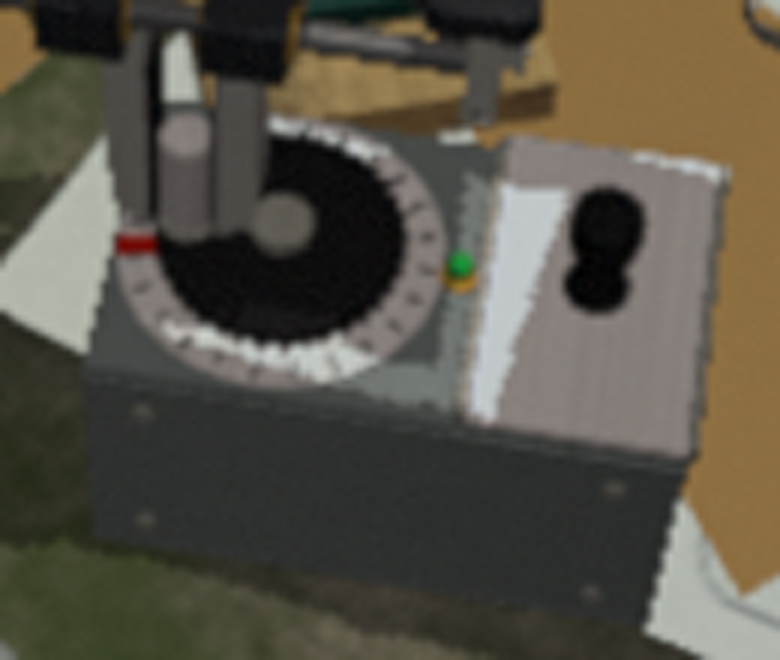

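```bash
cat > log1.txt <<'E'
-95.5 .16 .77 .4073 .3316
-75.5 .30 .83 .4073 .3316
-55.5 .40 .22 .4073 .3316
-35.5 .43 -.87 .4073 .3316
-15.5 .47 -1.14 .4073 .3316
4.5 .52 -.98 .4072 .3316
24.5 .50 -1.35 .4072 .3316
44.5 .39 -1.6 .4071 .3316
64.5 .39 -1.56 .407 .3315
84.5 .33 -1.27 .407 .3314
104.5 .30 -.82 .407 .3312
124.5 .28 -.69 .407 .3310
144.5 .15 -.68 .4071 .3309
164.5 .10 -.53 .4073 .3308
184.5 .16 -.48 .4076 .3307
204.5 .22 -.62 .4079 .3307
224.5 .27 -1.05 .4081 .3308
245 .50 -1.83 .4074 .3318
265 .48 -2.7 .4074 .3318
285 .34 -3.52 .4074 .3318
305 .10 -4.03 .4074 .3318
325 -.07 -4.02 .4074 .3318
345 -.11 -3.49 .4074 .3318
365 -.13 -2.82 .4074 .3318
385 -.18 -2.21 .4074 .3318
397 -.25 -2.07 .4074 .3318
408.5 -.36 -2.5 .4074 .3318
E
python3 - <<'E'
import numpy as np
from scipy.optimize import least_squares
L=np.loadtxt('log1.txt');t=np.radians(L[:,0]);u=np.c_[np.cos(t),np.sin(t)];v=np.c_[-np.sin(t),np.cos(t)]
p=L[:,3:]+u*(.026+L[:,1:2]/1e3)+v*L[:,2:3]/1e3
for sl in (slice(0,18),slice(9,27),slice(0,27)):
    q=least_squares(lambda x:np.hypot(*(p[sl]-x[:2]).T)-x[2],[.407,.331,.026]); print(q.x,np.abs(q.fun).max())
    q=least_squares(lambda x:np.hypot(*(p[sl]-x[:2]).T)-.026,[.407,.331]); print(q.x,np.abs(q.fun).max())
    d=np.array([.42627969,.34932946])-q.x[:2]; print(np.degrees(np.arctan2(d[1],d[0])))
E
```

```text
[0.40753591 0.33147323 0.02619962] 0.0001448001816776734
[0.40753744 0.33146937] 0.00034181772697322935
43.619372612726565
[0.40735144 0.33141523 0.02610392] 0.00019339078563586354
[0.40735165 0.33140591] 0.0003065208113049514
43.43862201762461
[0.40743566 0.33144962 0.02615054] 0.00022098424951231058
[0.40749665 0.33142067] 0.00032593096188776247
43.63507829909657
```

Run:
```python
from plant import vision
from h import *
import pickle
s=lambda l,x,y:[(u/6+x-.42,v/6+y-.42) for u,v in l]
for n,c,ring,m in [('side',vision.get_calibration('side'),s([(113,250),(447,250),(285,113),(280,388)],235,165),s([(136,245),(197,146)],235,165)),
  ('scene',vision.get_calibration('scene'),s([(108,185),(437,180),(285,82),(270,290)],225,190),s([(135,153),(223,88)],225,190))]:
    w=unproj(c,ring,.102)[:,:2]; cen=w.mean(0); d=unproj(c,m,.102)[:,:2]-cen
    print(n,cen.round(4),np.degrees(np.arctan2(d[:,1],d[:,0])).round(1),np.hypot(*d.T).round(4))
c=pickle.load(open('w2.pkl','rb')); 
w=unproj(c,[(304.5,229.5),(288,294),(147,243)],np.array([.102,.102,.106]))[:,:2]; print(w)
for cen in ([.4074,.3314],[.4077,.3319]):
    d=w-cen; print(np.degrees(np.arctan2(d[:,1],d[:,0])).round(1),np.hypot(*d.T).round(4))
a=cv2.imread('pics/w2.png')[:,:,::-1]; crop(a,130,150,350,310,3.6,'pics/w2c.png')
```

```text
side [0.4058 0.3324] [49.9 -4.9] [0.0401 0.042 ]
scene [0.4048 0.3306] [48.3 -4.8] [0.0423 0.0449]
[[0.43287009 0.36260187]
 [0.45210839 0.32673062]
 [0.37112168 0.30008913]]
[  50.8   -6.  -139.2] [0.0403 0.045  0.0479]
[  50.7   -6.6 -139. ] [0.0397 0.0447 0.0485]
```

View pics/w2c.png

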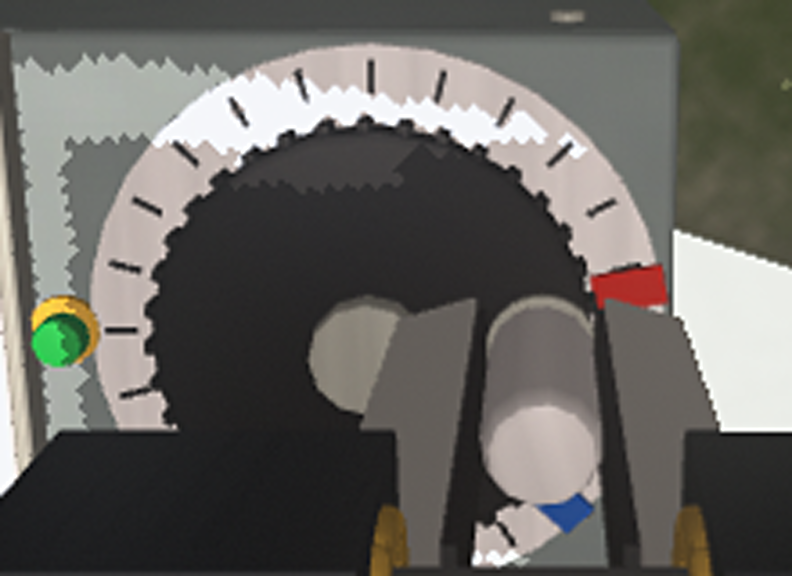

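```bash
cat >> wind.py <<'E'
C=np.array([.4074,.3314])
def ang(ref):
    e=np.array(T.current_ee_pos()); d=e[:2]-C; a=np.degrees(np.arctan2(d[1],d[0])); return a+360*np.round((ref-a)/360)
def approach(s,target,sg,tol=.7,step=1.5,vel=.02,n=25):
    for i in range(n):
        a=ang(s['a'])
        if sg*(target-a)<tol: break
        s['a']+=sg*min(step,max(.5,abs(target-a)*.7)); t=np.radians(s['a']); p=C+.026*np.array([np.cos(t),np.sin(t)])
        r.move_l([p[0],p[1],Z],vel=vel)
        f=F(); print(f"{T.current_t():.2f} cmd={s['a']:.1f} act={ang(s['a']):.2f} Ft={f[:2]@np.array([-np.sin(t),np.cos(t)]):.1f}")
    save(s)
E
python3 - <<'E'
from wind import *
s=load(); s['c']=list(C); print(ang(s['a']))
approach(s,409.8,1); r.hold(.3); print(T.current_t(),ang(s['a']),F())
E
```

```text
403.61012236685906
16.68 cmd=410.0 act=404.01 Ft=-6.4
16.93 cmd=411.5 act=405.26 Ft=-7.3
17.18 cmd=413.0 act=406.74 Ft=-7.5
17.43 cmd=414.5 act=408.29 Ft=-6.4
17.68 cmd=415.6 act=409.32 Ft=-7.2
17.975 409.3510602406619 [ 7.42415541 -2.35546426  4.32152279]
```

Run:
```python
from wind import *
s=load(); s['c']=list(C)
wind(s,200,step=20); print(ang(s['a']))
wind(s,10,step=20); r.hold(.2); print(T.current_t(),ang(s['a']),F())
```

```text
18.27 a=395.6 Fr=3.1 Ft=-0.0 err=0.02,-0.48 c=[0.4074 0.3314]
18.57 a=375.6 Fr=3.0 Ft=0.8 err=0.06,-0.47 c=[0.4074 0.3314]
18.88 a=355.6 Fr=3.3 Ft=0.9 err=0.07,-0.97 c=[0.4074 0.3314]
19.18 a=335.6 Fr=1.5 Ft=-0.7 err=0.09,-1.57 c=[0.4074 0.3314]
19.48 a=315.6 Fr=2.1 Ft=0.2 err=0.17,-1.81 c=[0.4074 0.3314]
19.77 a=295.6 Fr=-0.4 Ft=0.0 err=0.26,-1.93 c=[0.4074 0.3314]
20.07 a=275.6 Fr=-1.7 Ft=-0.6 err=0.30,-1.70 c=[0.4074 0.3314]
20.38 a=255.6 Fr=-2.5 Ft=-0.4 err=0.34,-1.22 c=[0.4074 0.3314]
20.68 a=235.6 Fr=-2.8 Ft=-1.4 err=0.25,-0.73 c=[0.4074 0.3314]
20.98 a=215.6 Fr=-3.3 Ft=0.4 err=0.19,-0.09 c=[0.4074 0.3314]
21.24 a=200.0 Fr=-2.9 Ft=0.5 err=0.13,0.33 c=[0.4074 0.3314]
200.71308253845174
21.54 a=180.0 Fr=-2.9 Ft=-0.7 err=0.08,0.69 c=[0.4074 0.3314]
21.84 a=160.0 Fr=-1.9 Ft=2.0 err=-0.04,2.01 c=[0.4074 0.3314]
22.14 a=140.0 Fr=-1.0 Ft=2.7 err=-0.17,2.92 c=[0.4074 0.3314]
22.44 a=120.0 Fr=-0.6 Ft=2.5 err=-0.32,3.28 c=[0.4074 0.3314]
22.74 a=100.0 Fr=0.7 Ft=3.0 err=-0.39,3.15 c=[0.4074 0.3314]
23.04 a=80.0 Fr=2.9 Ft=4.3 err=-0.41,2.88 c=[0.4074 0.3314]
23.34 a=60.0 Fr=3.6 Ft=3.3 err=-0.23,1.76 c=[0.4074 0.3314]
23.64 a=40.0 Fr=2.9 Ft=4.5 err=-0.12,1.49 c=[0.4074 0.3314]
23.94 a=20.0 Fr=3.7 Ft=3.1 err=0.04,0.97 c=[0.4074 0.3314]
24.19 a=10.0 Fr=3.2 Ft=3.9 err=0.06,0.85 c=[0.4074 0.3314]
24.3917 11.966582247177366 [2.57334905 4.25192714 4.74737923]
```

Run:
```python
from wind import *
s=load()
approach(s,-5.1,-1,step=3,vel=.03); r.hold(.3); print(T.current_t(),ang(s['a']),F())
from plant import vision
im=vision.snapshot('side'); crop(im,235,165,365,275,6,'pics/s3.png')
```

```text
24.64 cmd=7.0 act=9.35 Ft=4.5
24.89 cmd=4.0 act=6.38 Ft=4.2
25.14 cmd=1.0 act=3.60 Ft=4.3
25.39 cmd=-2.0 act=0.72 Ft=5.4
25.64 cmd=-5.0 act=-2.27 Ft=4.7
25.89 cmd=-7.0 act=-4.19 Ft=6.1
26.14 cmd=-7.6 act=-4.72 Ft=6.1
26.4417 -4.716575694228902 [3.01321621 4.53635252 4.57747773]
```

View pics/s3.png

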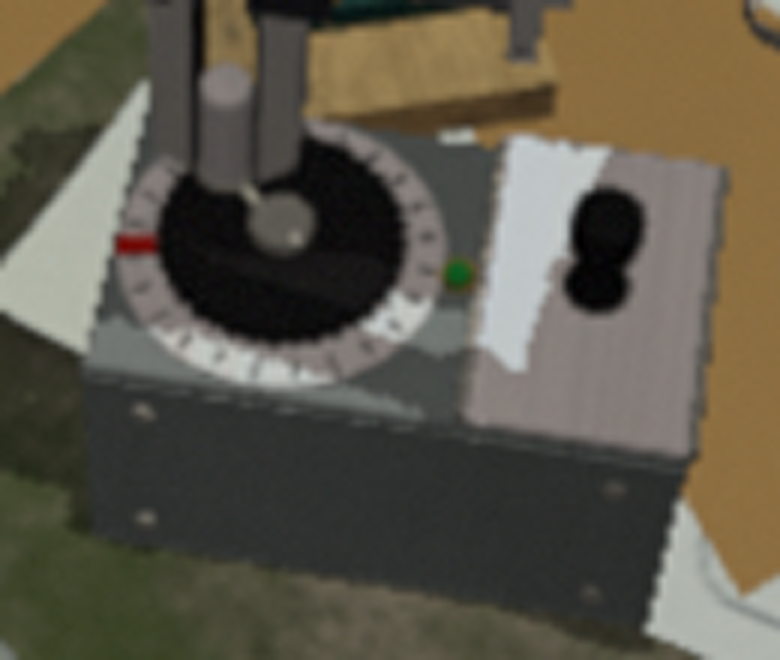

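```bash
cat > creep.py <<'E'
from wind import *
def creep(s,target,step,vel,dF=5.0):
    hist=[]; base=s.get('base',[])
    while s['a']<target-1e-6:
        s['a']+=min(step,target-s['a']); t=np.radians(s['a']); p=C+.026*np.array([np.cos(t),np.sin(t)])
        g=r.move_l([p[0],p[1],Z],vel=vel,guard=6)
        v=np.array([-np.sin(t),np.cos(t)]); f=F()[:2]; ft=f@v; a=ang(s['a']); hist.append((s['a'],a,ft))
        print(f"{T.current_t():.2f} cmd={s['a']:.1f} act={a:.2f} Ft={ft:.1f} g={g} F={f.round(1)}")
        if g: print('GUARD'); break
        if len(hist)>5:
            b=np.median([h[2] for h in hist[:-3]][-6:])
            adv=(a-hist[-4][1])/(s['a']-hist[-4][0])
            if ft-b<-dF: print('FORCE'); break
            if adv<.4: print('STALL',adv); break
    save(s)
E
python3 - <<'E'
from creep import *
s=load(); creep(s,48,4,.04)
E
```

```text
26.74 cmd=-3.6 act=-3.24 Ft=2.6 g=False F=[3.  2.4]
26.99 cmd=0.4 act=-1.11 Ft=0.5 g=False F=[2.3 0.5]
27.24 cmd=4.4 act=1.23 Ft=-1.6 g=False F=[ 2.8 -1.4]
27.49 cmd=8.4 act=3.86 Ft=-4.1 g=False F=[ 3.4 -3.6]
27.74 cmd=12.4 act=7.18 Ft=-3.0 g=False F=[ 3.6 -2.2]
27.99 cmd=16.4 act=11.19 Ft=-4.7 g=False F=[ 4.6 -3.6]
FORCE
```

Run:
```python
from creep import *
s=load(); creep(s,52,4,.04)
```

```text
28.24 cmd=20.4 act=15.38 Ft=-4.6 g=False F=[ 3.9 -3.4]
28.49 cmd=24.4 act=19.57 Ft=-3.8 g=False F=[ 4.8 -2. ]
28.74 cmd=28.4 act=23.90 Ft=-4.8 g=False F=[ 5.6 -2.4]
28.99 cmd=32.4 act=28.01 Ft=-4.1 g=False F=[ 4.7 -1.9]
29.24 cmd=36.4 act=32.13 Ft=-3.9 g=False F=[ 4.7 -1.4]
29.49 cmd=40.4 act=36.35 Ft=-4.1 g=False F=[ 4.8 -1.3]
29.74 cmd=44.4 act=40.54 Ft=-4.5 g=False F=[ 5.3 -1.1]
29.99 cmd=48.4 act=44.78 Ft=-3.6 g=False F=[ 4.6 -0.3]
30.24 cmd=52.0 act=49.02 Ft=-3.8 g=False F=[ 4.5 -0.4]
```

Run:
```python
from creep import *
s=load(); creep(s,134,2,.03,dF=4.0)
r.hold(.2); print(T.current_t(),ang(s['a']),F())
```

```text
30.49 cmd=54.0 act=50.74 Ft=-4.1 g=False F=[5.1 0. ]
30.74 cmd=56.0 act=52.67 Ft=-3.8 g=False F=[ 4.5 -0.2]
30.99 cmd=58.0 act=54.73 Ft=-4.1 g=False F=[5.4 0.9]
31.24 cmd=60.0 act=56.78 Ft=-3.7 g=False F=[4.7 0.6]
31.49 cmd=62.0 act=58.92 Ft=-3.6 g=False F=[ 4.1 -0.1]
31.74 cmd=64.0 act=61.00 Ft=-5.2 g=False F=[5.9 0.1]
31.99 cmd=66.0 act=63.06 Ft=-3.1 g=False F=[4.  1.3]
32.24 cmd=68.0 act=65.20 Ft=-4.0 g=False F=[4.6 0.8]
32.49 cmd=70.0 act=67.26 Ft=-3.7 g=False F=[4.5 1.5]
32.74 cmd=72.0 act=69.52 Ft=-3.7 g=False F=[4.2 1. ]
32.99 cmd=74.0 act=71.69 Ft=-4.2 g=False F=[4.7 1.3]
33.24 cmd=76.0 act=76.77 Ft=-1.6 g=False F=[2.3 2.8]
33.49 cmd=78.0 act=79.29 Ft=-1.2 g=False F=[1.7 2.1]
33.74 cmd=80.0 act=81.18 Ft=-0.9 g=False F=[1.3 2.1]
33.99 cmd=82.0 act=82.55 Ft=-2.2 g=False F=[2.7 3.1]
34.24 cmd=84.0 act=83.73 Ft=-3.1 g=False F=[3.3 1.7]
34.49 cmd=86.0 act=84.82 Ft=-3.6 g=False F=[3.8 2. ]
34.74 cmd=88.0 act=85.95 Ft=-4.8 g=False F=[4.9 2. ]
34.99 cmd=90.0 act=87.09 Ft=-5.3 g=False F=[5.3 1.5]
35.24 cmd=92.0 act=88.00 Ft=-6.4 g=False F=[6.4 1.8]
FORCE
35.4417 88.00468874493403 [6.43339334 2.56051936 4.0262441 ]
```

Run:
```python
from plant import vision
from h import *
im=vision.snapshot('side'); crop(im,235,165,365,275,6,'pics/s4.png')
im=vision.snapshot('wrist'); crop(im,80,130,300,310,3.3,'pics/w4.png')
```

```text
(no output)
```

View pics/s4.png

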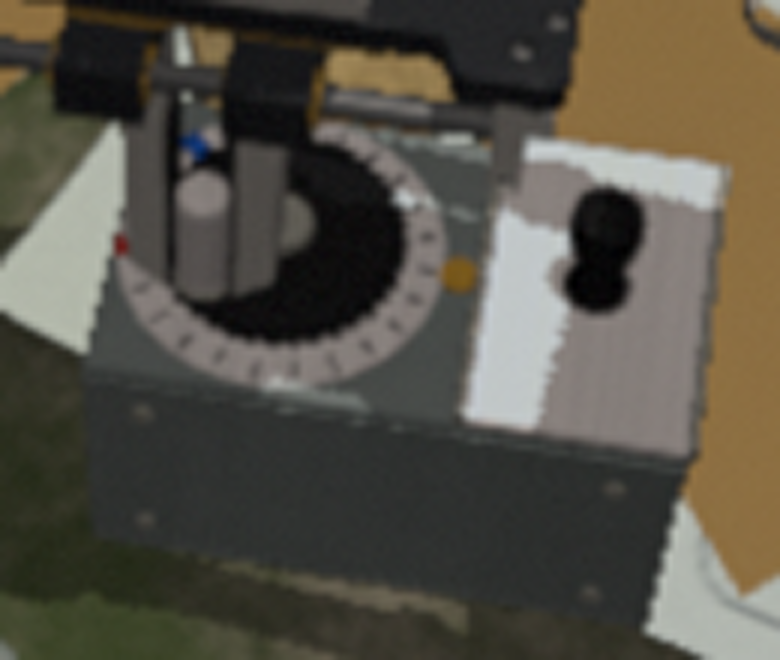

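View pics/w4.png

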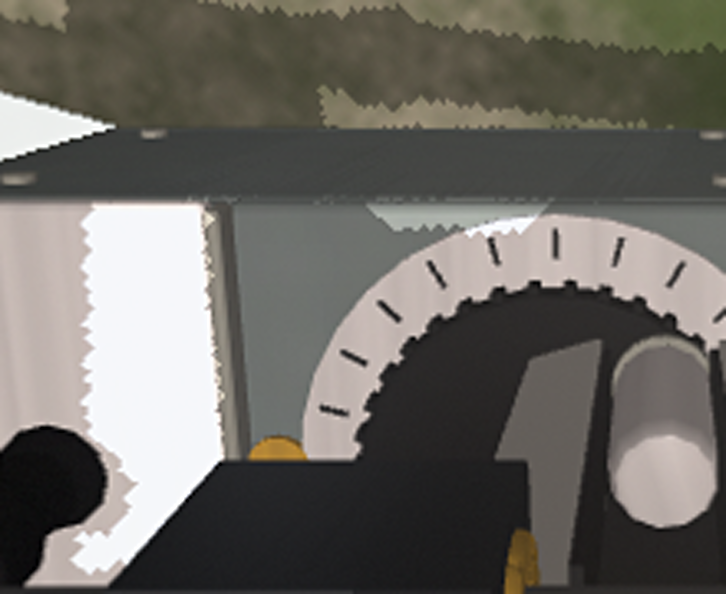

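Run:
```python
from creep import *
from plant import gripper_to,vision
s=load()
t=np.radians(87); p=C+.026*np.array([np.cos(t),np.sin(t)]); r.move_l([*p,Z],vel=.03)
print(T.current_t(),ang(87),F())
gripper_to(.05,15); e=np.array(T.current_ee_pos()); print(T.current_t(),e,T.current_opening())
r.move_l([p[0],p[1],.21],vel=.12)
r.move_l([.3413,.2749,.21],vel=.12); print(T.current_t(),T.current_ee_pos())
r.move_l([.3413,.2749,.138],vel=.1,guard=6); print(T.current_t(),T.current_ee_pos(),F())
im=vision.snapshot('side'); crop(im,235,165,365,275,6,'pics/s5.png')
im=vision.snapshot('wrist'); cv2.imwrite('pics/w5.png',im[:,:,::-1])
```

```text
35.7917 85.44781226921114 [4.23303435 1.55027182 5.92985936]
36.5 [0.40859917 0.35727767 0.14193464] 0.049856561120466616
38.2583 [0.34194794 0.27539396 0.21012576]
39.125 [0.34179091 0.27521948 0.13837507] [-0.2321992  -0.27107926  0.47749875]
```

View pics/s5.png

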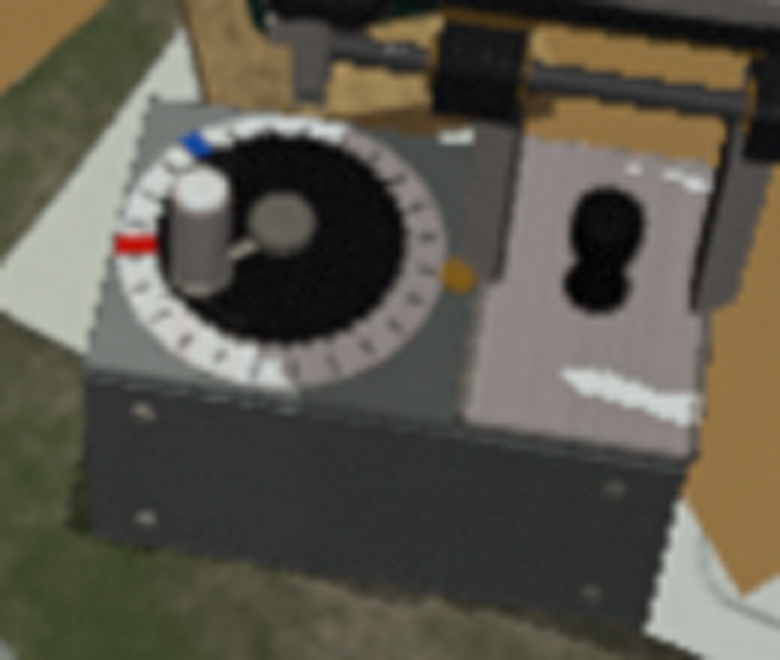

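View pics/w5.png

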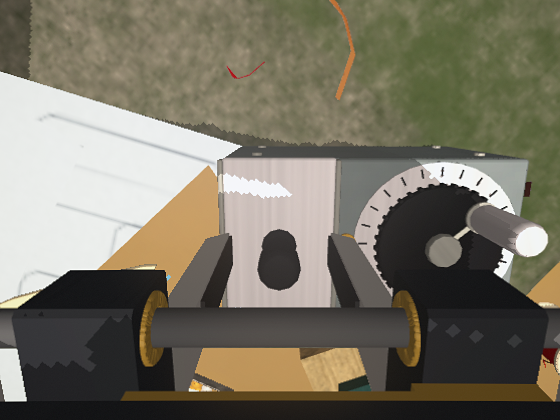

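The fingers straddle the cover knob, which sits at about (280,262) in the wrist view. The pin is still down: the side crop shows only its orange bush at (460,275). Next I grip the knob and slide the cover.

Run:
```python
from creep import *
from plant import gripper_to,vision
gripper_to(.012,15); e0=np.array(T.current_ee_pos()); print(T.current_t(),e0,F(),T.current_opening())
d=np.array([.649,-.760])
for k in (10,20,30,34,37):
    p=np.array([.3413,.2749])+d*k/1e3; g=r.move_l([*p,.138],vel=.05,guard=9)
    e=np.array(T.current_ee_pos()); print(T.current_t(),k,g,((e-e0)[:2]@d*1e3).round(2),(F()[:2]@d).round(1))
    if g: break
r.hold(.2); e=np.array(T.current_ee_pos()); print((e-e0)[:2]@d,F())
```

```text
39.8 [0.34144841 0.27500845 0.13810515] [-0.1070242  -0.04406883  0.54063839] 0.019586987359626423
40.15 10 False 10.79 1.1
40.5 20 False 20.87 2.0
40.85 30 False 30.8 0.6
41.1 34 False 34.0 -1.5
41.35 37 False 34.3 -9.1
0.03428453888061474 [-3.0911286   9.01216652  1.42398905]
```

Run:
```python
from creep import *
from plant import gripper_to,vision
d=np.array([.649,-.760]); p=np.array([.3413,.2749])+d*.0343
r.move_l([*p,.138],vel=.03); print(F())
gripper_to(.05,15); r.move_l([*p,.22],vel=.12); r.move_l([p[0]-.1*d[0],p[1]-.1*d[1],.25],vel=.2); r.hold(.2)
print(T.current_t(),T.current_ee_pos(),F())
im=vision.snapshot('side'); crop(im,235,165,365,275,6,'pics/s6.png')
im=vision.snapshot('wrist'); cv2.imwrite('pics/w6.png',im[:,:,::-1])
```

```text
[0.803649   5.14846913 1.34741362]
44.1667 [0.29911418 0.3240253  0.24950926] [-0.1713398   0.21217187 -0.3712569 ]
```

View pics/s6.png

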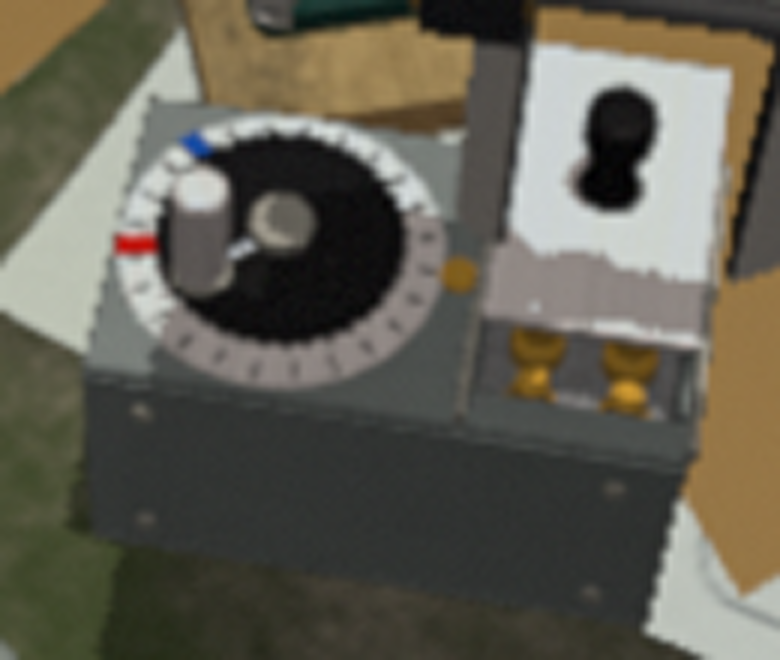

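View pics/w6.png

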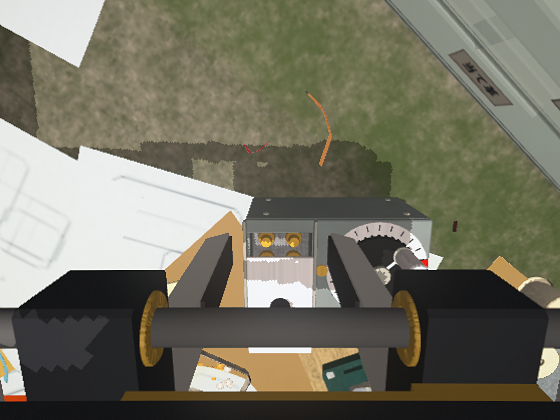

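Run:
```python
from plant import r,telemetry as T
r.sign_off(); print(T.current_t())
```

```text
the job is handed in; nothing more can be done
the job is handed in; nothing more can be done
```

The lockbox is open and the job is handed in: the pin is down, the cover is at its end stop, and the gripper is clear of everything. The clock read about 44 s of the 72 s allowed when I signed off. No verdict is reported.

**Dialing:** I gripped the crank knob and wound it in three stages:
1. Anticlockwise 1.62 turns, past red once, stopping on it within about 1° by the arm's position.
2. Clockwise one turn and 54°, past blue once, stopping on it within about 1°.
3. Slowly anticlockwise about 93° in all, until the dial stopped advancing freely. The force at the knob peaked at about 6.5 N there, below the 15 N limit, and I backed off at once.

**Cover:** it slid 34.3 mm under light load until the force rose to about 9 N at the end stop. I then let go and backed away.

**Last checks:**
- The side picture shows only the pin's orange bush with no green, the cover moved back and the cavity exposed.
- The force on the tool was about zero.

**Disagreements:**
- The box's x axis came out at about -49° in the world frame, not the 15 to 30° to the robot's right that was described. I used the measured direction, and the cover's travel confirmed it.
- The arm gives by up to about 4 mm under the crank load, so I set the stops from the measured tool position rather than the commanded one.

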